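# Swap the colour cartridge in the push-push dock

## Task

Change the cartridge in the metal dock: press the spent one that is held in it down with a light push until its catch lets go and it pops up, take it out and stand it upright in the free well of the wooden caddy. Then put the fresh cartridge from the caddy upright into the dock and press it down until the catch holds it, and let go. Never press a cartridge down in the dock harder than 20 N, or its seal bursts, do not ram it against the dock, and leave the other things on the bench where they are.

Things in the scene. Friction and masses are not known exactly. Their poses are not given: they have to be found in the camera images.
- dock: Fixed bare-metal block 92 x 92 mm, 80 mm high, on a dark base plate 136 x 112 mm; a grey box 68 mm high stands against its back (+x) side. An upright round bore, 46 mm wide with a 4 mm chamfer, holds a spring lifter with a push-push catch. Origin under the bore's axis, z up. Too much: over 20 N down on the lifter, over 45 N against rim or wall.
- dock_mouth (a point): Centre of the dock's round mouth, level with its flat top, z up. Pressing a cartridge in takes 2 to 8 N against the lifter's spring, until past the caught position it meets a firm buffer (10 N more per mm). The catch changes over just before that: a push that feels the buffer (10 to 15 N in all) and is let up has worked it.
- lifter_top (a point): Centre of the top of the round black lifter in the bore, on which a cartridge stands: 44 mm below the mouth when the catch holds it, 20 mm below when let go (24 mm stroke, up and down). The buffer lies 6 to 12 mm below the caught position; where exactly is hidden and differs from run to run.
- spent_centre (a point): Centre, half-way up, of the spent cartridge: round, white, 44 mm wide, 57.5 mm high, 0.12 kg; a 46 mm cylinder with a metal band near its chamfered foot, then a cone to a flat top 13 mm wide, to be pressed with closed fingers. z: its axis, up. Starts caught in the dock, 2 mm of cylinder and the cone above the mouth (no grip); popped up, 26 mm of cylinder stand out.
- fresh_centre (a point): The same point of the fresh cartridge, of the same shape and size; it starts standing in one well of the caddy.
- well_a (a point): Centre of the floor of one well of the caddy, a fixed pale wooden block 80 x 184 mm and 24 mm high with two round wells 50 mm wide and 14 mm deep (floor 10 mm above the worktop), 96 mm apart along the block. z up, y along the block from this well to the other. It starts empty.
- well_b (a point): Centre of the floor of the other well of the caddy, in which the fresh cartridge starts.
- pot_a: Closed pot with a black lid, 44 mm wide, 62 mm high; bystander. Origin at the centre of its underside.
- pot_b: Another such pot; bystander.
- nozzle_a: Conical piping nozzle, 34 mm wide, 38 mm high, upright; bystander. Origin under its centre.
- nozzle_b: Another such nozzle; bystander.
- fork: Dipping fork with a wooden handle, 195 mm long, lying; bystander.
- tape: Roll of tape, 100 mm wide, 25 mm high, lying; bystander.
- choc_key: Chocolate key, 99 mm long, 10 mm thick, lying; bystander.
- brush: Pastry brush, 184 mm long, lying; bystander.
Things that resemble listed ones, but are neither listed nor needed, are in the scene too. Leave any orange, red or yellow look-alike of the part that bears fresh_centre alone.

How it is judged (in metres and radians):
On the way, in this order (a step that is already met when the one before it is completed fails the run):
1. the spent cartridge has popped up with the lifter (z of lifter_top in the frame of dock_mouth above -0.026 m and horizontal distance between spent_centre and dock_mouth below 0.006 m), for 0.2 s.
2. the fresh cartridge is caught: down in the dock on the held lifter, and let go by the fingers (z of fresh_centre in the frame of dock_mouth below -0.01 m and horizontal distance between fresh_centre and dock_mouth below 0.005 m and contact force between fresh and the fingers below 0.1 N), for 0.3 s.
At the end, for the whole second after the job is handed in: Fresh cartridge upright in the dock, held by the catch (centre 12 to 19 mm below the mouth, within 5 mm of the bore axis); spent one upright in a caddy well (within 6 mm of its axis, seated within 4 mm of its floor); both tilted under 0.12 rad, at rest and let go (((horizontal distance between spent_centre and well_a below 0.006 m and z of spent_centre in the frame of well_a below 0.0325 m) or (horizontal distance between spent_centre and well_b below 0.006 m and z of spent_centre in the frame of well_b below 0.0325 m)) and angle between each of spent_centre, fresh_centre's own z axis and vertical below 0.12 rad and linear speed of each of spent, fresh below 0.02 m/s and horizontal distance between fresh_centre and dock_mouth below 0.005 m and z of fresh_centre in the frame of dock_mouth between -0.019 and -0.012 m); the robot touches nothing.
It fails at once if a cartridge pressed down on the lifter with more than 20 N (contact force between any of spent, fresh and lifter above 20 N).
It fails at once if a cartridge rammed against the rim or wall of the dock, or squeezed sideways in it, with more than 45 N (contact force between any of spent, fresh and dock above 45 N).
It fails at once if a bystander moved by more than 30 mm (distance of any of pot_a, pot_b, nozzle_a, nozzle_b, fork, tape, choc_key, brush from where it was at the start of the episode above 0.03 m).
It also fails if it takes over 72 s, if anything falls off the work surface, if the arm or the gripper's body presses on something with over 40 N, if the wrist force passes 120 N, or if a joint passes its speed limit or range.

## Robot

A 6-joint arm with a two-finger parallel gripper is mounted at the origin on the work surface; the furniture and walls round the work are solid. World frame = base frame: x ahead of the robot, y to its left, z up, the work surface at z = 0. Lengths are in m, angles in degrees, forces in N, time in s.
With the tool pointing down it reaches from about 0.35 to 0.925 m from the base axis. Payload 6.4 kg.
Tool frame: the origin (TCP) lies at the very end of the fingers, on their centre line; the grasp point (between the pads) lies 19 mm behind it; z points along the fingers, y is the line along which they close (so a half turn about z gives the same grasp; the last joint's range is limited). The gripper opens to 85 mm and grips with 20 to 120 N. Pads are 22 mm wide; open, the fingers measure 114 mm over their backs; the gripper's body (76 mm by 85 mm) begins 54 mm behind the grasp point. The pads swing forward as they close: fully open they stand 13 mm farther back than shut.
Start: joints at [63.879, 14.043, 89.255, -0, 76.702, -9.975], TCP at [0.181, 0.624, 0.231] pointing down, gripper open.
Joint ranges: [-179.41, 179.41], [-58.25, 129.5], [7.25, 145.43], [-54.29, 234.29], [11.92, 165.04], [-157.13, 157.13]. Speed limits (degrees/s): [147.25, 147.25, 180, 180, 180, 180].

## Interface

Orientations are given as a 3x3 rotation matrix whose columns are the frame's x, y, z axes.
In Python, from station import * gives the robot as it stands. The module is installed in compiled form; this text tells all that it offers.
- The arm moves only by the tool move_arm, never from a script. Its arguments are lists of equal length, an entry for each row: "turn": the turn, a rotation vector about the tool's x, y, z in degrees, a list of three; "offset": the shift along the tool's x, y, z in cm, a list of three; "grip": the finger opening in cm, from 0 to 8.54. In form: {"turn": [[wx, wy, wz], ...], "offset": [[dx, dy, dz], ...], "grip": [grip, ...]}. A call has 1 to 5 rows; each row shifts and turns the commanded pose from where the row before left it, along the tool's axes as they then stand; what a row does not reach is not made up. A row lasts 1/10 s, in which the tool goes at most 50 mm and 8.59 degrees, less where a joint would pass 70% of its speed; a pose out of reach is approached as far as the arm can. A call with a gripper value outside its range is refused whole. The fingers move at their own pace and stop on an object; "force" is the grip in N (left out, the last holds). Time passes only in rows, so rows that do not move let the fingers close. It gives the time, the measured TCP pose, the force, the opening and the grip force at its end, in the units of the state.
- get_obs(): the state, without advancing time (a new reading comes with each control period).
- grab_frame(name): name is "side" or "top"; returns a dict with "frame" (384x512x3 uint8, blue, green, red), "range_z" (384x512 float32, m along the optical axis (not along the pixel's ray), 0 where there is no reading), "K" (3x3 intrinsics, pixels), "view" (4x4, takes a point from world to camera coordinates). Camera axes: x right, y down, z forward; pixel columns grow to the right and rows downward; lengths in m; the calibration is good to about 2 mm. A picture is of the moment at which its call begins.
- hand_in(): hands the job in; it is judged then, once.
Trained networks look in a picture, given as the dict that the camera call returned (one of the last four; its "shot" number tells which), for a name from the list of things; names that differ only in an ending like _2 or _b are one class to them, and where a whole thing is asked for, a point or a joint stands for the part that bears it (a point fixed in the world has none). Each returns a list of dicts, best first, with "confidence" (0 to 1); they miss things now and then, are a little off and sometimes report something else, mostly with a low value. They report only what shows in the picture. A call takes as long as a camera call. They do not tell look-alikes from the thing itself.
- look_for(query, picture): "rect" ([centre column, centre row, width, height] in pixels, round what is visible of it).
- outline_of(query, picture): "pixels" (384x512 bool, what is visible of it) and "rect" ([centre column, centre row, width, height] in pixels, round what is visible of it).
- pinpoint(query, picture): "location" ([column, row] in pixels: a listed point, or the origin of a listed thing).
The state is a dict: "time": time; "joint_pos": joint angles; "joint_vel": joint speeds; "effort": joint torques, N m; "tool_pos": TCP position; "tool_rot": TCP orientation; "contact_force": force on the tool from outside, world axes, zero at the start; "wrist_torque": the same for the moment, N m; "finger_gap": opening from 0.0 (shut) to 1.0 (fully open); "gripper_force": force on a finger pad.
Only numpy, scipy, OpenCV 4.12 (cv2) and the standard library are available. Lean on these libraries where they do the work, as an engineer would, in place of code of your own. Each camera call takes 0.05 s, during which the arm holds its last target. There are 200 camera calls.

## Working session

There is one attempt and no reset: what is moved stays moved. The work goes in short steps, Python scripts to look and compute and a tool call to move; the robot and the scene stay as the last step left them, time stands still between calls to the robot, and variables do not carry over. Pictures are saved under pics/ and viewed, at most 10 in all, crops included, and the job is handed in when it is done.

Besides the shell and the picture viewer there is one more tool, called after "Request:" as name(argument=value, ...), one argument or row to a line, values as JSON. move_arm: Moves the arm, as the interface text tells. Its arguments: {"type":"object","properties":{"turn":{"type":"array","items":{"type":"array","items":{"type":"number"}}},"offset":{"type":"array","items":{"type":"array","items":{"type":"number"}}},"grip":{"type":"array","items":{"type":"number"}},"force":{"type":"number"}},"required":["turn","offset","grip"]}

```bash
mkdir -p pics
cat > h.py <<'E'
from station import *
import numpy as np, cv2
def world(p,u,v,z=None,depth=None):
    K=p["K"];T=np.linalg.inv(p["view"])
    r=np.linalg.inv(K)@np.array([u,v,1.0])
    if z is None:
        d=depth if depth else np.median([x for x in p["range_z"][int(v)-1:int(v)+2,int(u)-1:int(u)+2].ravel() if x>0] or [np.nan])
        return (T@np.append(r*d,1))[:3]
    o=T[:3,3];d=T[:3,:3]@r
    return o+d*(z-o[2])/d[2]
E
python3 - <<'E'
from h import *
for n in("top","side"):
    p=grab_frame(n);cv2.imwrite(f"pics/{n}0.png",p["frame"]);np.savez(f"{n}0.npz",**p)
    print(n,np.linalg.inv(p["view"])[:3,3].round(3))
    for q in["dock_mouth","spent_centre","fresh_centre","well_a","well_b"]:
        for r in pinpoint(q,p)[:4]:
            u,v=r["location"];print(q,round(r["confidence"],2),np.round([u,v]),world(p,u,v).round(3))
o=get_obs();print(o["time"],o["tool_rot"],o["contact_force"])
E
```

```text
top [0.314 0.003 1.398]
dock_mouth 0.57 [322. 192.] [ 0.49  -0.162  0.089]
spent_centre 0.63 [320. 196.] [ 0.479 -0.158  0.091]
fresh_centre 0.75 [182. 184.] [0.511 0.27  0.066]
fresh_centre 0.71 [192. 220.] [0.401 0.238 0.05 ]
fresh_centre 0.55 [202. 241.] [0.337 0.202 0.057]
fresh_centre 0.54 [131. 172.] [0.549 0.436 0.058]
well_a 0.92 [187. 185.] [0.508 0.255 0.06 ]
well_a 0.67 [218. 189.] [0.505 0.165 0.009]
well_b 0.92 [187. 185.] [0.508 0.255 0.06 ]
well_b 0.67 [218. 189.] [0.505 0.165 0.009]
side [0.433 1.006 0.722]
dock_mouth 0.92 [273. 166.] [ 0.474 -0.163  0.09 ]
spent_centre 0.54 [271. 165.] [ 0.482 -0.168  0.092]
fresh_centre 0.68 [313. 244.] [0.344 0.219 0.049]
fresh_centre 0.66 [252. 254.] [0.514 0.284 0.06 ]
fresh_centre 0.55 [295. 261.] [0.397 0.275 0.032]
well_a 0.83 [255. 263.] [0.506 0.288 0.033]
well_a 0.65 [273. 169.] [ 0.474 -0.151  0.085]
well_b 0.83 [255. 263.] [0.506 0.288 0.033]
well_b 0.65 [273. 169.] [ 0.474 -0.151  0.085]
0.6 [[-9.60553508e-01  2.78095227e-01  6.03655410e-05]
 [ 2.78095229e-01  9.60553509e-01  2.06618596e-05]
 [-5.22383677e-05  3.66341907e-05 -9.99999998e-01]] [ 0.92919394  0.50733261 -0.15555166]
```

Run:
```python
import cv2
a=cv2.imread("pics/top0.png");b=cv2.imread("pics/side0.png")
cv2.imwrite("pics/t1.png",cv2.resize(a[100:310,80:380],(800,560),interpolation=3))
cv2.imwrite("pics/s1.png",cv2.resize(b[110:350,150:450],(750,600),interpolation=3))
```

```text
(no output)
```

View pics/t1.png

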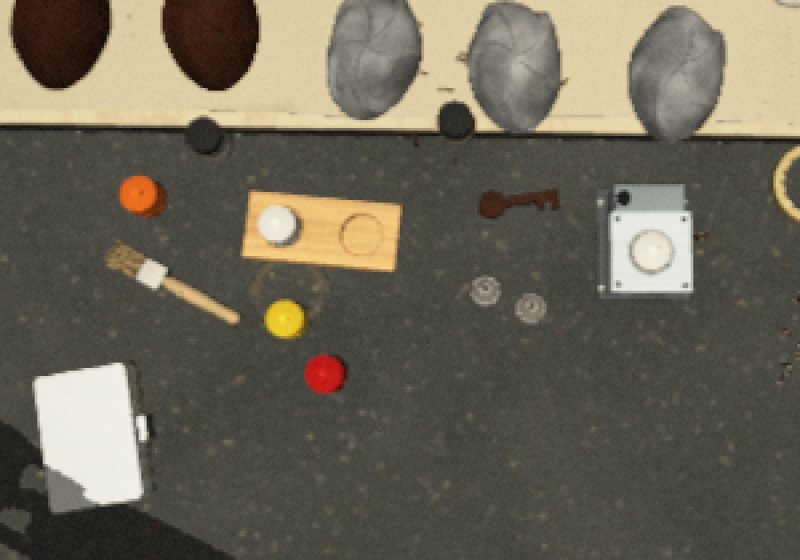

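View pics/s1.png

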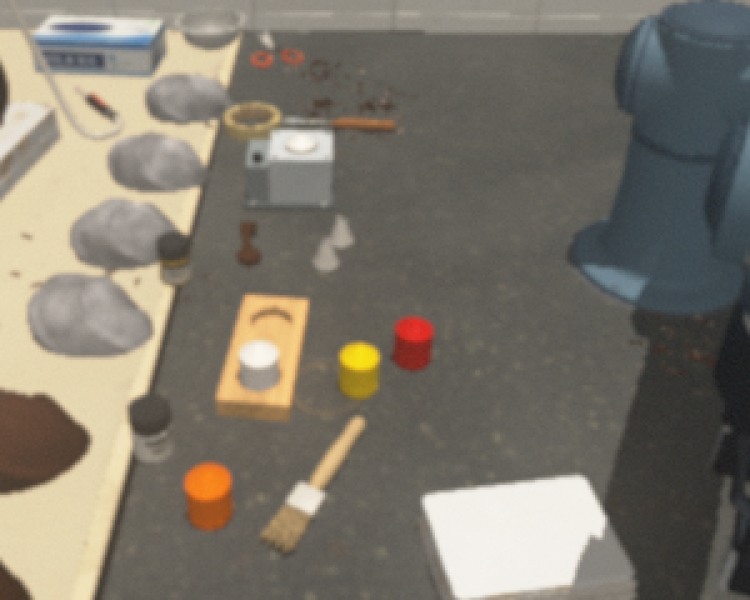

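The fresh cartridge is the white one in the caddy, at top full-frame (184,184). The look-alikes are orange (132,173), yellow (187,220) and red (202,240). The spent one is white too, in the dock at (324,194). The empty well is at about (215,188). The enlarged crop above confirms this.

Run:
```python
from h import *
def cloud(p):
    d=p["range_z"];v,u=np.mgrid[:384,:512];K=p["K"]
    X=np.stack([(u-K[0,2])*d/K[0,0],(v-K[1,2])*d/K[1,1],d,np.ones_like(d)],-1)@np.linalg.inv(p["view"]).T
    X[d<=0]=np.nan;return X[...,:3]
def box(m): 
    return m[0]
for n in("top","side"):
    p=dict(np.load(f"{n}0.npz"));C=cloud(p);print(n,"mm/px",1.2/p["K"][0,0]*1000)
    def sel(c,r,z0,z1):
        return (np.hypot(C[...,0]-c[0],C[...,1]-c[1])<r)&(C[...,2]>z0)&(C[...,2]<z1)
    for nm,c,r,z0,z1 in[("docktop",(.48,-.16),.09,.074,.0865),("cad",(.506,.215),.12,.018,.031)]:
        m=sel(c,r,z0,z1);P=C[m]
        # median-range rect
        (cx,cy),(w,h),a=cv2.minAreaRect((P[:,:2]*1000).astype(np.float32))
        print(nm,m.sum(),"rect",round(cx,1),round(cy,1),round(w,1),round(h,1),round(a,1),"z",np.median(P[:,2]).round(4))
    for nm,c,r,z0 in[("spent",(.481,-.16),.03,.0875),("fresh",(.508,.262),.035,.045)]:
        m=sel(c,r,z0,.12);P=C[m]
        (cx,cy),R=cv2.minEnclosingCircle((P[:,:2]*1000).astype(np.float32))
        print(nm,m.sum(),round(cx,1),round(cy,1),round(R,1),"mean",(P.mean(0)*1000).round(1),"zmax",np.percentile(P[:,2],98).round(4))
```

```text
top mm/px 2.770397087662168
docktop 806 rect 499.5 -167.4 92.6 116.6 89.8 z 0.0801
cad 1013 rect 472.4 224.3 185.4 161.6 85.4 z 0.024
spent 86 487.3 -167.5 19.8 mean [ 487.5 -168.1   91.7] zmax 0.1001
fresh 162 515.8 268.9 22.4 mean [514.  268.   60.4] zmax 0.0702
side mm/px 3.3629137980961654
docktop 310 rect 496.7 -169.2 114.5 97.4 0.8 z 0.0811
cad 896 rect 474.0 220.9 188.1 151.8 85.4 z 0.0248
spent 33 484.0 -167.2 17.6 mean [ 483.4 -164.4   91.2] zmax 0.0958
fresh 180 512.9 268.7 22.4 mean [511.8 275.2  59.2] zmax 0.0693
```

```bash
cat >> h.py <<'E'
def rectify(p,cx,cy,z,half=.09,s=3000):
    # image on plane z: column = (cy+half - y)*s , row = (cx+half - x)*s
    pts=np.array([[cx+a,cy+b,z,1] for a,b in[(half,half),(half,-half),(-half,-half),(-half,half)]])
    q=(p["view"]@pts.T)[:3];q=p["K"]@q;q=(q[:2]/q[2]).T.astype(np.float32);n=2*half*s
    d=np.array([[0,0],[n,0],[n,n],[0,n]],np.float32)
    return cv2.warpPerspective(p["frame"],cv2.getPerspectiveTransform(q,d),(int(n),int(n)),flags=cv2.INTER_CUBIC)
E
python3 - <<'E'
from h import *
T=dict(np.load("top0.npz"));S=dict(np.load("side0.npz"))
def grid(im,k):
    im=cv2.resize(im,(400,400));
    for i in range(0,400,50):
        cv2.line(im,(i,0),(i,6),(0,0,255));cv2.line(im,(0,i),(6,i),(0,0,255))
    return im
a=[rectify(p,.487,-.168,.08) for p in(T,S)]
cv2.imwrite("pics/dock.png",np.hstack([grid(x,1) for x in a]))
a=[rectify(p,.508,.220,.024,.11,2500) for p in(T,S)]
cv2.imwrite("pics/cad.png",np.hstack([grid(x,1) for x in a]))
E
```

```text
(no output)
```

View pics/dock.png

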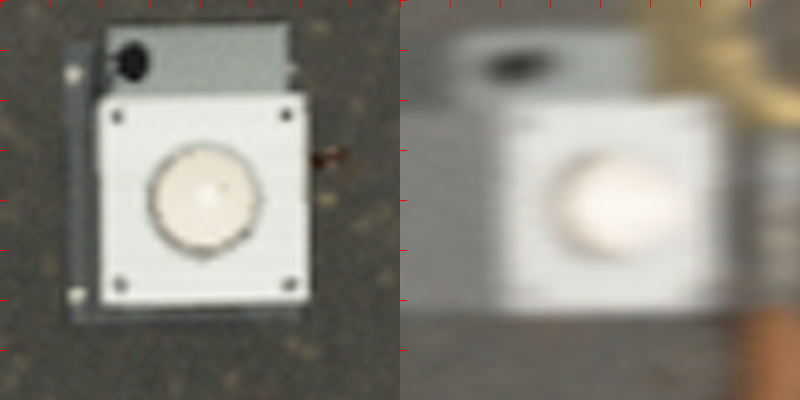

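View pics/cad.png

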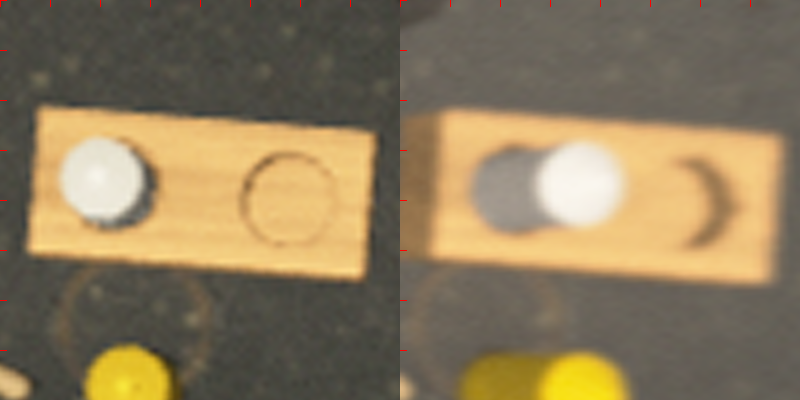

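Top-view estimates, averaged with the side view:
- **Dock mouth:** about (0.487, -0.170). The rectified block centre is at crop px (204,198), 93 mm wide, which fits.
- **Caddy centre:** (0.511, 0.218), 4.2° yaw, giving well_a (0.508, 0.170) and well_b (0.515, 0.266).

Next I align the tool with the world axes and move over.

Request:
move_arm(
  turn=[
    [0,0,-8.1],
    [0,0,-8.05],
    [0,0,0],
    [0,0,0],
    [0,0,0],
  ],
  offset=[
    [0,0,0],
    [0,0,0],
    [-3,-4,0],
    [-3,-4,0],
    [-3,-4,0],
  ],
  grip=[0,0,0,0,0],
)

```text
time: 1.1
tool_pos: [0.2713, 0.5032, 0.2313]
tool_rot: [[-1.0, -0.001, 0.0], [-0.001, 1.0, 0.0], [-0.0, 0.0, -1.0]]
contact_force: [2.5, 0.9, -0.5]
finger_gap: 0.145
gripper_force: 0.0
```

Request:
move_arm(
  turn=[
    [0,0,0],
    [0,0,0],
    [0,0,0],
    [0,0,0],
    [0,0,0],
  ],
  offset=[
    [-3,-4,0],
    [-3,-4,0],
    [-3,-4,0],
    [-3,-4,0],
    [-3,-4,0],
  ],
  grip=[0,0,0,0,0],
)

```text
time: 1.6
tool_pos: [0.4217, 0.3027, 0.2317]
tool_rot: [[-1.0, -0.0, 0.001], [-0.0, 1.0, 0.0], [-0.001, 0.0, -1.0]]
contact_force: [1.0, -0.1, 0.1]
finger_gap: -0.001
gripper_force: 0.0
```

Request:
move_arm(
  turn=[
    [0,0,0],
    [0,0,0],
    [0,0,0],
    [0,0,0],
    [0,0,0],
  ],
  offset=[
    [-2,-4.5,0],
    [-2,-4.5,0],
    [-1,-4.5,0],
    [0,-4.5,0],
    [0,-4.5,0],
  ],
  grip=[0,0,0,0,0],
)

```text
time: 2.1
tool_pos: [0.4708, 0.0775, 0.2316]
tool_rot: [[-1.0, -0.0, 0.001], [-0.0, 1.0, -0.0], [-0.001, -0.0, -1.0]]
contact_force: [0.7, 0.1, 0.5]
finger_gap: -0.003
gripper_force: 0.0
```

Request:
move_arm(
  turn=[
    [0,0,0],
    [0,0,0],
    [0,0,0],
    [0,0,0],
    [0,0,0],
  ],
  offset=[
    [-0.6,-4.9,0],
    [-1,-4.9,0],
    [0,-4.9,0],
    [0,-4.9,0],
    [0,-4.9,0],
  ],
  grip=[0,0,0,0,0],
)

```text
time: 2.6
tool_pos: [0.4866, -0.1677, 0.2316]
tool_rot: [[-1.0, 0.0, 0.001], [0.0, 1.0, -0.0], [-0.001, -0.0, -1.0]]
contact_force: [0.7, -0.6, 0.1]
finger_gap: -0.004
gripper_force: 0.0
```

Request:
move_arm(
  turn=[
    [0,0,0],
    [0,0,0],
    [0,0,0],
    [0,0,0],
    [0,0,0],
  ],
  offset=[
    [0,-0.25,2],
    [0,0,4],
    [0,0,4],
    [0,0,2],
    [0,0,0],
  ],
  grip=[0,0,0,0,0],
)

```text
time: 3.1
tool_pos: [0.4844, -0.1668, 0.1079]
tool_rot: [[-1.0, 0.0, -0.006], [0.0, 1.0, 0.004], [0.006, 0.004, -1.0]]
contact_force: [0.1, 0.2, -0.2]
finger_gap: -0.0
gripper_force: 0.0
```

Run:
```python
from h import *
o=get_obs();print(o["tool_pos"])
ims=[]
for n,c in(("top",.11),("side",.11)):
    p=grab_frame(n)
    q=p["view"]@np.append(o["tool_pos"],1);q=p["K"]@q[:3];u,v=q[:2]/q[2]
    x0,y0=int(u)-32,int(v)-32
    im=cv2.resize(p["frame"][y0:y0+64,x0:x0+64],(400,400),interpolation=2)
    cv2.circle(im,(int((u-x0+.5)*6.25),int((v-y0+.5)*6.25)),3,(0,0,255),-1);ims.append(im)
cv2.imwrite("pics/tip.png",np.hstack(ims))
```

```text
[ 0.4844354  -0.16678043  0.10788351]
```

View pics/tip.png

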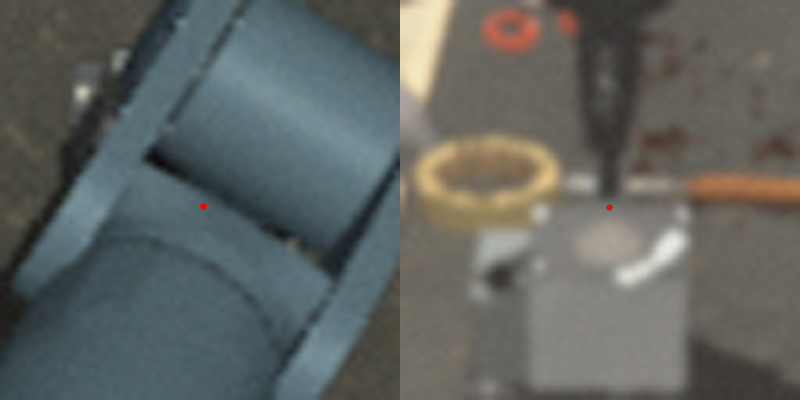

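The side view shows the closed fingertips at (610,200), just over the cone at (607,240). So x agrees with the side estimate, about 0.4855. Now I let it settle and correct.

Request:
move_arm(
  turn=[
    [0,0,0],
    [0,0,0],
  ],
  offset=[
    [0,0,0],
    [0,0,0],
  ],
  grip=[0,0],
)

```text
time: 3.4
tool_pos: [0.488, -0.1687, 0.1132]
tool_rot: [[-1.0, -0.0, 0.003], [-0.0, 1.0, -0.002], [-0.003, -0.002, -1.0]]
contact_force: [0.2, -0.1, 0.1]
finger_gap: 0.001
gripper_force: 0.0
```

Request:
move_arm(
  turn=[
    [0,0,0],
    [0,0,0],
    [0,0,0],
    [0,0,0],
    [0,0,0],
  ],
  offset=[
    [0,0,0.6],
    [0,0,0.6],
    [0,0,0.4],
    [0,0,0.2],
    [0,0,0],
  ],
  grip=[0,0,0,0,0],
)

```text
time: 3.9
tool_pos: [0.4868, -0.1681, 0.0934]
tool_rot: [[-1.0, -0.0, -0.0], [-0.0, 1.0, 0.0], [0.0, 0.0, -1.0]]
contact_force: [-2.7, 0.5, 5.1]
finger_gap: -0.001
gripper_force: 2.5
```

Request:
move_arm(
  turn=[
    [0,0,0],
    [0,0,0],
    [0,0,0],
    [0,0,0],
    [0,0,0],
  ],
  offset=[
    [0,0,0.1],
    [0,0,0.1],
    [0,0,0.1],
    [0,0,0.1],
    [0,0,0],
  ],
  grip=[0,0,0,0,0],
)

```text
time: 4.4
tool_pos: [0.487, -0.1682, 0.0898]
tool_rot: [[-1.0, -0.0, 0.0], [-0.0, 1.0, -0.0], [-0.0, -0.0, -1.0]]
contact_force: [-2.7, -0.7, 5.0]
finger_gap: 0.0
gripper_force: 2.7
```

Request:
move_arm(
  turn=[
    [0,0,0],
    [0,0,0],
    [0,0,0],
    [0,0,0],
    [0,0,0],
  ],
  offset=[
    [0,0,0.1],
    [0,0,0.1],
    [0,0,0.05],
    [0,0,0.05],
    [0,0,0],
  ],
  grip=[0,0,0,0,0],
)

```text
time: 4.9
tool_pos: [0.4871, -0.1682, 0.0869]
tool_rot: [[-1.0, -0.0, 0.0], [-0.0, 1.0, -0.0], [-0.0, -0.0, -1.0]]
contact_force: [-1.6, 1.8, 5.9]
finger_gap: -0.001
gripper_force: 2.8
```

Request:
move_arm(
  turn=[
    [0,0,0],
    [0,0,0],
    [0,0,0],
  ],
  offset=[
    [0,0,0.05],
    [0,0,0.05],
    [0,0,0],
  ],
  grip=[0,0,0],
)

```text
time: 5.2
tool_pos: [0.487, -0.1682, 0.0859]
tool_rot: [[-1.0, -0.0, 0.0], [-0.0, 1.0, -0.0], [-0.0, -0.0, -1.0]]
contact_force: [-1.9, 1.0, 6.3]
finger_gap: 0.003
gripper_force: 2.9
```

Request:
move_arm(
  turn=[
    [0,0,0],
    [0,0,0],
    [0,0,0],
  ],
  offset=[
    [0,0,0.05],
    [0,0,0.05],
    [0,0,0],
  ],
  grip=[0,0,0],
)

```text
time: 5.5
tool_pos: [0.4871, -0.1683, 0.085]
tool_rot: [[-1.0, -0.0, 0.0], [-0.0, 1.0, -0.0], [-0.0, -0.0, -1.0]]
contact_force: [-2.7, 1.3, 6.0]
finger_gap: -0.003
gripper_force: 3.0
```

Request:
move_arm(
  turn=[
    [0,0,0],
    [0,0,0],
  ],
  offset=[
    [0,0,0.05],
    [0,0,0],
  ],
  grip=[0,0],
)

```text
time: 5.7
tool_pos: [0.4871, -0.1683, 0.0845]
tool_rot: [[-1.0, -0.0, 0.0], [-0.0, 1.0, -0.0], [-0.0, -0.0, -1.0]]
contact_force: [-2.5, 0.4, 6.3]
finger_gap: 0.002
gripper_force: 3.0
```

Request:
move_arm(
  turn=[
    [0,0,0],
    [0,0,0],
  ],
  offset=[
    [0,0,0.05],
    [0,0,0],
  ],
  grip=[0,0],
)

```text
time: 5.9
tool_pos: [0.4871, -0.1683, 0.084]
tool_rot: [[-1.0, -0.0, 0.0], [-0.0, 1.0, -0.0], [-0.0, -0.0, -1.0]]
contact_force: [-1.8, 1.0, 5.7]
finger_gap: 0.001
gripper_force: 3.0
```

Request:
move_arm(
  turn=[
    [0,0,0],
    [0,0,0],
  ],
  offset=[
    [0,0,0.05],
    [0,0,0],
  ],
  grip=[0,0],
)

```text
time: 6.1
tool_pos: [0.4871, -0.1683, 0.0835]
tool_rot: [[-1.0, -0.0, 0.0], [-0.0, 1.0, -0.0], [-0.0, -0.0, -1.0]]
contact_force: [-2.4, 1.3, 6.6]
finger_gap: -0.003
gripper_force: 3.0
```

Request:
move_arm(
  turn=[
    [0,0,0],
    [0,0,0],
  ],
  offset=[
    [0,0,0.05],
    [0,0,0],
  ],
  grip=[0,0],
)

```text
time: 6.3
tool_pos: [0.4871, -0.1683, 0.083]
tool_rot: [[-1.0, -0.0, 0.0], [-0.0, 1.0, -0.0], [-0.0, -0.0, -1.0]]
contact_force: [-1.3, 0.9, 6.5]
finger_gap: 0.002
gripper_force: 3.2
```

Request:
move_arm(
  turn=[
    [0,0,0],
    [0,0,0],
  ],
  offset=[
    [0,0,0.05],
    [0,0,0],
  ],
  grip=[0,0],
)

```text
time: 6.5
tool_pos: [0.4872, -0.1683, 0.0827]
tool_rot: [[-1.0, -0.0, 0.0], [-0.0, 1.0, -0.0], [-0.0, -0.0, -1.0]]
contact_force: [-1.4, 0.4, 6.9]
finger_gap: 0.001
gripper_force: 3.7
```

Request:
move_arm(
  turn=[
    [0,0,0],
    [0,0,0],
  ],
  offset=[
    [0,0,0.05],
    [0,0,0],
  ],
  grip=[0,0],
)

```text
time: 6.7
tool_pos: [0.4873, -0.1684, 0.0824]
tool_rot: [[-1.0, -0.0, 0.001], [-0.0, 1.0, -0.0], [-0.001, -0.0, -1.0]]
contact_force: [-2.7, 0.3, 8.8]
finger_gap: -0.002
gripper_force: 4.3
```

Request:
move_arm(
  turn=[
    [0,0,0],
    [0,0,0],
  ],
  offset=[
    [0,0,0.04],
    [0,0,0],
  ],
  grip=[0,0],
)

```text
time: 6.9
tool_pos: [0.4874, -0.1685, 0.0822]
tool_rot: [[-1.0, -0.0, 0.001], [-0.0, 1.0, -0.001], [-0.001, -0.001, -1.0]]
contact_force: [-3.6, 1.3, 10.2]
finger_gap: 0.0
gripper_force: 4.8
```

Request:
move_arm(
  turn=[
    [0,0,0],
    [0,0,0],
  ],
  offset=[
    [0,0,0.05],
    [0,0,0],
  ],
  grip=[0,0],
)

```text
time: 7.1
tool_pos: [0.4874, -0.1685, 0.0819]
tool_rot: [[-1.0, -0.0, 0.001], [-0.0, 1.0, -0.001], [-0.001, -0.001, -1.0]]
contact_force: [-3.7, 2.5, 11.5]
finger_gap: 0.002
gripper_force: 5.4
```

Request:
move_arm(
  turn=[
    [0,0,0],
    [0,0,0],
    [0,0,0],
    [0,0,0],
    [0,0,0],
  ],
  offset=[
    [0,0,-0.3],
    [0,0,-0.6],
    [0,0,-0.6],
    [0,0,-0.6],
    [0,0,0],
  ],
  grip=[0,0,0,0,0],
)

```text
time: 7.6
tool_pos: [0.4875, -0.1685, 0.1027]
tool_rot: [[-1.0, -0.0, 0.002], [-0.0, 1.0, -0.001], [-0.002, -0.001, -1.0]]
contact_force: [-2.9, 1.1, 4.6]
finger_gap: 0.001
gripper_force: 2.1
```

Request:
move_arm(
  turn=[
    [0,0,0],
    [0,0,0],
    [0,0,0],
    [0,0,0],
    [0,0,0],
  ],
  offset=[
    [0,0,-0.6],
    [0,0,-0.6],
    [0,0,-1],
    [0,0,-1],
    [0,0,-0.5],
  ],
  grip=[0,0,0,6.5,6.5],
)

```text
time: 8.1
tool_pos: [0.4874, -0.1684, 0.1398]
tool_rot: [[-1.0, -0.0, 0.002], [-0.0, 1.0, -0.001], [-0.002, -0.001, -1.0]]
contact_force: [-0.0, -0.5, 0.7]
finger_gap: 0.336
gripper_force: 0.0
```

Request:
move_arm(
  turn=[
    [0,0,0],
    [0,0,0],
    [0,0,0],
  ],
  offset=[
    [0,0,0],
    [0,0,0],
    [0,0,0],
  ],
  grip=[6.5,6.5,6.5],
)

```text
time: 8.4
tool_pos: [0.4865, -0.1679, 0.1379]
tool_rot: [[-1.0, -0.0, -0.001], [-0.0, 1.0, 0.001], [0.001, 0.001, -1.0]]
contact_force: [-0.9, 0.0, 0.1]
finger_gap: 0.763
gripper_force: 0.0
```

Run:
```python
from h import *
p=grab_frame("side")
for q in("spent_centre","dock_mouth"):
    for r in pinpoint(q,p)[:5]:
        u,v=r["location"]
        if abs(u-272)<25 and abs(v-165)<25:print(q,r["confidence"],u,v,world(p,u,v).round(3))
print(get_obs()["finger_gap"])
cv2.imwrite("pics/pop.png",cv2.resize(p["frame"][115:200,230:320],(720,600),interpolation=2))
```

```text
spent_centre 0.7 270.8 162.3 [ 0.481 -0.157  0.111]
dock_mouth 0.96 271.9 168.0 [ 0.477 -0.151  0.09 ]
0.7592599885217317
```

View pics/pop.png

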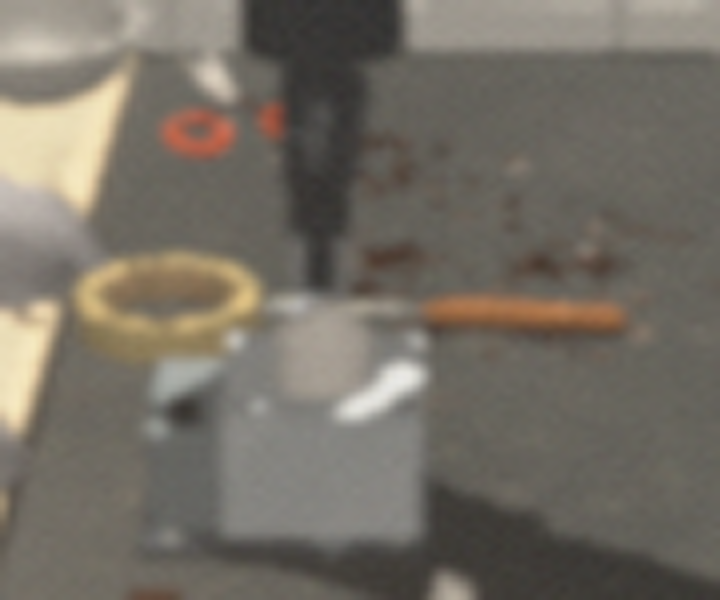

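Popped: the cartridge stands out at crop (322,355), with the fingers centred over it at x≈321. Now descend and close gently.

Request:
move_arm(
  turn=[
    [0,0,0],
    [0,0,0],
    [0,0,0],
    [0,0,0],
    [0,0,0],
  ],
  offset=[
    [0,0,1.2],
    [0,0,1.5],
    [0,0,1.5],
    [0,0,0.8],
    [0,0,0.4],
  ],
  grip=[6.5,6.5,6.5,6.5,6.5],
  force=20,
)

```text
time: 9.05
tool_pos: [0.4861, -0.1676, 0.0829]
tool_rot: [[-1.0, -0.0, -0.002], [-0.0, 1.0, 0.001], [0.002, 0.001, -1.0]]
contact_force: [0.6, -0.2, 1.2]
finger_gap: 0.757
gripper_force: 0.0
```

Request:
move_arm(
  turn=[
    [0,0,0],
    [0,0,0],
    [0,0,0],
    [0,0,0],
    [0,0,0],
  ],
  offset=[
    [0,0,0],
    [0,0,0],
    [0,0,0],
    [0,0,0],
    [0,0,0],
  ],
  grip=[5.5,4.8,4.8,4.7,4.6],
)

```text
time: 9.55
tool_pos: [0.4873, -0.1686, 0.0851]
tool_rot: [[-1.0, -0.0, 0.001], [-0.0, 1.0, -0.001], [-0.001, -0.001, -1.0]]
contact_force: [1.1, -1.4, 1.5]
finger_gap: 0.538
gripper_force: 0.7
```

Request:
move_arm(
  turn=[
    [0,0,0],
    [0,0,0],
    [0,0,0],
    [0,0,0],
    [0,0,0],
  ],
  offset=[
    [0,-0.1,0],
    [0,0,0],
    [0,0,0],
    [0,0,0],
    [0,0,0],
  ],
  grip=[4.6,4.5,4.4,4.3,4.2],
)

```text
time: 10.05
tool_pos: [0.4869, -0.1692, 0.0846]
tool_rot: [[-1.0, -0.0, 0.0], [-0.0, 1.0, -0.0], [-0.0, -0.0, -1.0]]
contact_force: [-1.2, -0.6, 2.5]
finger_gap: 0.502
gripper_force: 20.1
```

Request:
move_arm(
  turn=[
    [0,0,0],
    [0,0,0],
    [0,0,0],
  ],
  offset=[
    [0,0,0],
    [0,0,0],
    [0,0,0],
  ],
  grip=[3.5,3.5,3.5],
  force=30,
)

```text
time: 10.35
tool_pos: [0.4869, -0.1693, 0.0845]
tool_rot: [[-1.0, -0.0, 0.0], [-0.0, 1.0, -0.0], [-0.0, -0.0, -1.0]]
contact_force: [0.4, -1.7, 3.2]
finger_gap: 0.502
gripper_force: 31.4
```

Request:
move_arm(
  turn=[
    [0,0,0],
    [0,0,0],
    [0,0,0],
    [0,0,0],
    [0,0,0],
  ],
  offset=[
    [0,0,-0.5],
    [0,0,-1],
    [0,0,-1],
    [0,0,-2],
    [0,0,-2],
  ],
  grip=[3.5,3.5,3.5,3.5,3.5],
  force=35,
)

```text
time: 10.85
tool_pos: [0.4864, -0.1683, 0.1504]
tool_rot: [[-1.0, -0.0, -0.001], [-0.0, 1.0, 0.002], [0.001, 0.002, -1.0]]
contact_force: [0.2, 0.2, -2.0]
finger_gap: 0.499
gripper_force: 36.5
```

Request:
move_arm(
  turn=[
    [0,0,0],
    [0,0,0],
    [0,0,0],
    [0,0,0],
    [0,0,0],
  ],
  offset=[
    [0,2,-1],
    [-0.5,4,0],
    [-0.5,4,0],
    [-0.5,4,0],
    [-0.6,4,0],
  ],
  grip=[3.5,3.5,3.5,3.5,3.5],
)

```text
time: 11.35
tool_pos: [0.5075, 0.0129, 0.1603]
tool_rot: [[-1.0, 0.0, 0.0], [0.0, 1.0, 0.001], [-0.0, 0.001, -1.0]]
contact_force: [1.2, -0.9, -1.6]
finger_gap: 0.502
gripper_force: 36.6
```

Request:
move_arm(
  turn=[
    [0,0,0],
    [0,0,0],
    [0,0,0],
    [0,0,0],
    [0,0,0],
  ],
  offset=[
    [0,4,0],
    [0,4,0],
    [0,4,0],
    [0,2.5,0],
    [0,1.5,0],
  ],
  grip=[3.5,3.5,3.5,3.5,3.5],
)

```text
time: 11.85
tool_pos: [0.5072, 0.1731, 0.16]
tool_rot: [[-1.0, -0.002, -0.0], [-0.002, 1.0, 0.001], [0.0, 0.001, -1.0]]
contact_force: [0.6, -1.2, -1.5]
finger_gap: 0.499
gripper_force: 36.6
```

Request:
move_arm(
  turn=[
    [0,0,0],
    [0,0,0],
    [0,0,0],
  ],
  offset=[
    [0,0,0],
    [0,0,0],
    [0,0,0],
  ],
  grip=[3.5,3.5,3.5],
)

```text
time: 12.15
tool_pos: [0.5079, 0.1699, 0.1595]
tool_rot: [[-1.0, 0.001, -0.0], [0.001, 1.0, -0.0], [0.0, -0.0, -1.0]]
contact_force: [-0.5, 0.2, -1.1]
finger_gap: 0.501
gripper_force: 36.6
```

Run:
```python
from h import *
p=grab_frame("side");np.savez("side2.npz",**p);t=get_obs()["tool_pos"];print(t)
q=p["view"]@np.append(t,1);q=p["K"]@q[:3];u,v=q[:2]/q[2];print(u,v)
x0,y0=int(u)-40,int(v)-30
cv2.imwrite("pics/hold.png",cv2.resize(p["frame"][y0:y0+75,x0:x0+80],(640,600),interpolation=2));print(x0,y0)
```

```text
[0.50790966 0.16983697 0.15945843]
256.59091738608123 200.55317989391577
216 170
```

View pics/hold.png

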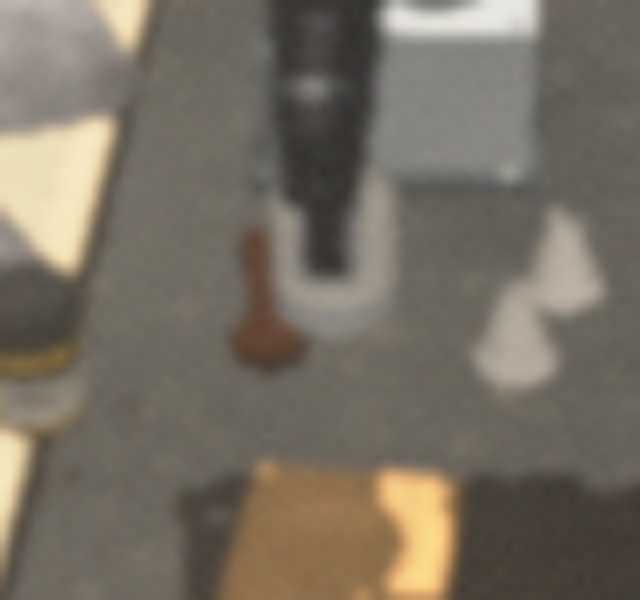

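Spent cartridge is held upright, with finger and cartridge axes about aligned (crop 325 vs 333, mostly parallax). Lowering into well_a.

Request:
move_arm(
  turn=[
    [0,0,0],
    [0,0,0],
    [0,0,0],
    [0,0,0],
    [0,0,0],
  ],
  offset=[
    [0,0.1,2],
    [0,0,3],
    [0,0,3],
    [0,0,2],
    [0,0,0.9],
  ],
  grip=[3.5,3.5,3.5,3.5,3.5],
)

```text
time: 12.7
tool_pos: [0.5063, 0.1708, 0.0482]
tool_rot: [[-1.0, 0.001, -0.004], [0.001, 1.0, -0.0], [0.004, -0.0, -1.0]]
contact_force: [0.3, -0.3, -0.3]
finger_gap: 0.497
gripper_force: 36.6
```

Request:
move_arm(
  turn=[
    [0,0,0],
    [0,0,0],
    [0,0,0],
    [0,0,0],
    [0,0,0],
  ],
  offset=[
    [0,0,0],
    [0,0,0.2],
    [0,0,0.3],
    [0,0,0.3],
    [0,0,0],
  ],
  grip=[3.5,3.5,3.5,3.5,3.5],
)

```text
time: 13.2
tool_pos: [0.5078, 0.1719, 0.0425]
tool_rot: [[-1.0, -0.0, 0.0], [-0.0, 1.0, 0.0], [-0.0, 0.0, -1.0]]
contact_force: [0.1, -1.5, -0.8]
finger_gap: 0.5
gripper_force: 36.6
```

Request:
move_arm(
  turn=[
    [0,0,0],
    [0,0,0],
    [0,0,0],
    [0,0,0],
    [0,0,0],
  ],
  offset=[
    [0,0,0.3],
    [0,0,0.2],
    [0,0,0.15],
    [0,0,0.1],
    [0,0,0],
  ],
  grip=[3.5,3.5,3.5,3.5,3.5],
)

```text
time: 13.7
tool_pos: [0.5079, 0.1719, 0.0349]
tool_rot: [[-1.0, -0.0, 0.0], [-0.0, 1.0, -0.0], [-0.0, -0.0, -1.0]]
contact_force: [-0.1, -0.3, -1.3]
finger_gap: 0.499
gripper_force: 36.6
```

Request:
move_arm(
  turn=[
    [0,0,0],
    [0,0,0],
    [0,0,0],
    [0,0,0],
    [0,0,0],
  ],
  offset=[
    [0,0,0.05],
    [0,0,0.05],
    [0,0,0],
    [0,0,0],
    [0,0,0],
  ],
  grip=[3.5,3.5,3.5,4.8,5.6],
)

```text
time: 14.2
tool_pos: [0.508, 0.1719, 0.034]
tool_rot: [[-1.0, -0.0, 0.001], [-0.0, 1.0, 0.0], [-0.001, 0.0, -1.0]]
contact_force: [-0.2, -0.7, 0.6]
finger_gap: 0.654
gripper_force: 0.0
```

Request:
move_arm(
  turn=[
    [0,0,0],
    [0,0,0],
    [0,0,0],
    [0,0,0],
    [0,0,0],
  ],
  offset=[
    [0,0,0],
    [0,0,0],
    [0,0,-1.5],
    [0,0,-3],
    [0,0,-3],
  ],
  grip=[6,6,6.5,6.5,6.5],
)

```text
time: 14.7
tool_pos: [0.5075, 0.1719, 0.1103]
tool_rot: [[-1.0, -0.0, -0.001], [-0.0, 1.0, -0.0], [0.001, -0.0, -1.0]]
contact_force: [0.6, 0.5, 0.5]
finger_gap: 0.761
gripper_force: 0.0
```

Request:
move_arm(
  turn=[
    [0,0,0],
    [0,0,0],
    [0,0,0],
    [0,0,0],
    [0,0,0],
  ],
  offset=[
    [-0.3,3,0],
    [-0.4,4,0],
    [0,2,0],
    [0,0.6,0],
    [0,0,0],
  ],
  grip=[6.5,6.5,6.5,6.5,6.5],
)

```text
time: 15.2
tool_pos: [0.5148, 0.2683, 0.1095]
tool_rot: [[-1.0, -0.001, 0.001], [-0.001, 1.0, -0.0], [-0.001, -0.0, -1.0]]
contact_force: [0.4, -0.4, -0.4]
finger_gap: 0.758
gripper_force: 0.0
```

Run:
```python
from h import *
t=get_obs()["tool_pos"];print(t)
for n in("side","top"):
    p=grab_frame(n);
    d=p["range_z"];v,u=np.mgrid[:384,:512];K=p["K"]
    C=(np.stack([(u-K[0,2])*d/K[0,0],(v-K[1,2])*d/K[1,1],d,np.ones_like(d)],-1)@np.linalg.inv(p["view"]).T)[...,:3]
    for nm,c in(("spent",(.508,.171)),("fresh",(.515,.267))):
        m=(np.hypot(C[...,0]-c[0],C[...,1]-c[1])<.032)&(C[...,2]>.04)&(C[...,2]<.075)&(d>0);P=C[m]
        if len(P)>20:
            (a,b),R=cv2.minEnclosingCircle((P[:,:2]*1000).astype(np.float32));print(n,nm,len(P),round(a,1),round(b,1),round(R,1),np.percentile(P[:,2],97).round(4))
p=grab_frame("side");cv2.imwrite("pics/cad2.png",cv2.resize(p["frame"][190:290,200:320],(720,600),interpolation=2))
```

```text
[0.51478375 0.2682764  0.1094909 ]
side spent 114 498.1 176.9 21.1 0.069
side fresh 204 512.8 269.2 22.3 0.0687
top spent 157 508.8 173.7 21.8 0.0692
```

View pics/cad2.png

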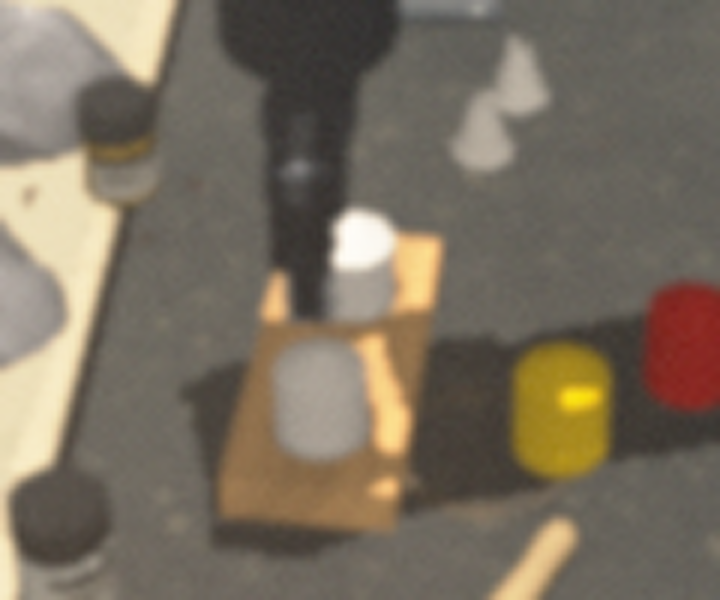

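Spent cartridge is seated in well_a (top height 0.069, right of the fingers at crop (362,240)). The fresh one stands below the gripper at crop (320,400). Descending to grip it.

Request:
move_arm(
  turn=[
    [0,0,0],
    [0,0,0],
    [0,0,0],
    [0,0,0],
    [0,0,0],
  ],
  offset=[
    [0,-0.05,1.5],
    [0,0,2],
    [0,0,2],
    [0,0,1.2],
    [0,0,0.6],
  ],
  grip=[6.5,6.5,6.5,6.5,6.5],
)

```text
time: 15.85
tool_pos: [0.5136, 0.2665, 0.0338]
tool_rot: [[-1.0, 0.001, -0.003], [0.001, 1.0, -0.001], [0.003, -0.001, -1.0]]
contact_force: [0.4, 0.2, -0.2]
finger_gap: 0.763
gripper_force: 0.0
```

Request:
move_arm(
  turn=[
    [0,0,0],
    [0,0,0],
    [0,0,0],
    [0,0,0],
    [0,0,0],
  ],
  offset=[
    [0,0,0],
    [0,0,0],
    [0,0,0],
    [0,0,0],
    [0,0,0],
  ],
  grip=[5.5,4.8,4.6,4.2,3.5],
  force=30,
)

```text
time: 16.35
tool_pos: [0.5157, 0.2677, 0.0371]
tool_rot: [[-1.0, -0.0, 0.002], [-0.0, 1.0, 0.001], [-0.002, 0.001, -1.0]]
contact_force: [0.5, 0.6, 5.1]
finger_gap: 0.498
gripper_force: 31.1
```

Request:
move_arm(
  turn=[
    [0,0,0],
    [0,0,0],
    [0,0,0],
    [0,0,0],
    [0,0,0],
  ],
  offset=[
    [0,0,0],
    [0,0,-0.5],
    [0,0,-2],
    [0,0,-3],
    [0,0,-3.5],
  ],
  grip=[3.5,3.5,3.5,3.5,3.5],
)

```text
time: 16.85
tool_pos: [0.5132, 0.2669, 0.1252]
tool_rot: [[-1.0, -0.0, -0.004], [-0.0, 1.0, -0.001], [0.004, -0.001, -1.0]]
contact_force: [-0.5, 0.1, -0.8]
finger_gap: 0.502
gripper_force: 31.0
```

Request:
move_arm(
  turn=[
    [0,0,0],
    [0,0,0],
    [0,0,0],
    [0,0,0],
    [0,0,0],
  ],
  offset=[
    [0,-2,-2],
    [0.5,-4,-1.5],
    [0.5,-4,0],
    [0.5,-4,0],
    [0.5,-4,0],
  ],
  grip=[3.5,3.5,3.5,3.5,3.5],
)

```text
time: 17.35
tool_pos: [0.4939, 0.0861, 0.1607]
tool_rot: [[-1.0, -0.001, -0.0], [-0.001, 1.0, -0.0], [0.0, -0.0, -1.0]]
contact_force: [0.2, -0.4, -0.4]
finger_gap: 0.502
gripper_force: 31.0
```

Request:
move_arm(
  turn=[
    [0,0,0],
    [0,0,0],
    [0,0,0],
    [0,0,0],
    [0,0,0],
  ],
  offset=[
    [0.5,-4,0],
    [0.3,-4,0],
    [0,-4,0],
    [0,-4,0],
    [0,-4,0],
  ],
  grip=[3.5,3.5,3.5,3.5,3.5],
)

```text
time: 17.85
tool_pos: [0.486, -0.114, 0.1606]
tool_rot: [[-1.0, 0.0, -0.001], [0.0, 1.0, 0.0], [0.001, 0.0, -1.0]]
contact_force: [0.6, -1.3, -1.3]
finger_gap: 0.5
gripper_force: 31.0
```

Request:
move_arm(
  turn=[
    [0,0,0],
    [0,0,0],
    [0,0,0],
    [0,0,0],
    [0,0,0],
  ],
  offset=[
    [0,-3,0],
    [0,-2,0],
    [0,-0.7,0],
    [0,0,0],
    [0,0,0],
  ],
  grip=[3.5,3.5,3.5,3.5,3.5],
)

```text
time: 18.35
tool_pos: [0.4866, -0.1686, 0.1605]
tool_rot: [[-1.0, -0.001, -0.001], [-0.001, 1.0, 0.001], [0.001, 0.001, -1.0]]
contact_force: [0.1, -0.1, -0.8]
finger_gap: 0.499
gripper_force: 31.0
```

Request:
move_arm(
  turn=[
    [0,0,0],
    [0,0,0],
    [0,0,0],
    [0,0,0],
    [0,0,0],
  ],
  offset=[
    [0,-0.1,1],
    [0,0,1.5],
    [0,0,1.2],
    [0,0,0.7],
    [0,0,0.4],
  ],
  grip=[3.5,3.5,3.5,3.5,3.5],
)

```text
time: 18.85
tool_pos: [0.4864, -0.17, 0.1117]
tool_rot: [[-1.0, -0.001, -0.001], [-0.001, 1.0, 0.001], [0.001, 0.001, -1.0]]
contact_force: [0.1, 0.3, -1.0]
finger_gap: 0.499
gripper_force: 31.1
```

Request:
move_arm(
  turn=[
    [0,0,0],
    [0,0,0],
    [0,0,0],
    [0,0,0],
    [0,0,0],
  ],
  offset=[
    [0,0,0],
    [0,0,0],
    [0,0,0.1],
    [0,0,0.1],
    [0,0,0.1],
  ],
  grip=[3.5,3.5,3.5,3.5,3.5],
)

```text
time: 19.35
tool_pos: [0.487, -0.1707, 0.1101]
tool_rot: [[-1.0, 0.0, 0.001], [0.0, 1.0, -0.0], [-0.001, -0.0, -1.0]]
contact_force: [0.7, -0.7, -1.6]
finger_gap: 0.5
gripper_force: 31.1
```

Request:
move_arm(
  turn=[
    [0,0,0],
    [0,0,0],
    [0,0,0],
    [0,0,0],
    [0,0,0],
  ],
  offset=[
    [0,0,0.1],
    [0,0,0.1],
    [0,0,0.1],
    [0,0,0.1],
    [0,0,0],
  ],
  grip=[3.5,3.5,3.5,3.5,3.5],
)

```text
time: 19.85
tool_pos: [0.4867, -0.1705, 0.1057]
tool_rot: [[-1.0, -0.0, -0.0], [-0.0, 1.0, 0.0], [0.0, 0.0, -1.0]]
contact_force: [-0.7, -0.2, -1.9]
finger_gap: 0.499
gripper_force: 31.1
```

Request:
move_arm(
  turn=[
    [0,0,0],
    [0,0,0],
    [0,0,0],
    [0,0,0],
    [0,0,0],
  ],
  offset=[
    [0,0.05,0.1],
    [0,0,0.1],
    [0,0,0.1],
    [0,0,0.1],
    [0,0,0],
  ],
  grip=[3.5,3.5,3.5,3.5,3.5],
)

```text
time: 20.35
tool_pos: [0.4867, -0.17, 0.1017]
tool_rot: [[-1.0, -0.0, -0.0], [-0.0, 1.0, 0.0], [0.0, 0.0, -1.0]]
contact_force: [0.2, 0.2, -1.7]
finger_gap: 0.497
gripper_force: 31.1
```

Request:
move_arm(
  turn=[
    [0,0,0],
    [0,0,0],
    [0,0,0],
    [0,0,0],
    [0,0,0],
  ],
  offset=[
    [0,0,0.1],
    [0,0,0.1],
    [0,0,0.1],
    [0,0,0],
    [0,0,0],
  ],
  grip=[3.5,3.5,3.5,3.5,3.5],
)

```text
time: 20.85
tool_pos: [0.4868, -0.1701, 0.0988]
tool_rot: [[-1.0, -0.0, -0.0], [-0.0, 1.0, 0.0], [0.0, 0.0, -1.0]]
contact_force: [0.4, 0.7, -0.9]
finger_gap: 0.5
gripper_force: 31.1
```

Inside the chamfer without contact; keep lowering until it stands on the lifter (TCP ≈ 0.0867).

Request:
move_arm(
  turn=[
    [0,0,0],
    [0,0,0],
    [0,0,0],
    [0,0,0],
    [0,0,0],
  ],
  offset=[
    [0,0,0.2],
    [0,0,0.2],
    [0,0,0.2],
    [0,0,0.2],
    [0,0,0],
  ],
  grip=[3.5,3.5,3.5,3.5,3.5],
)

```text
time: 21.35
tool_pos: [0.4866, -0.1699, 0.0905]
tool_rot: [[-1.0, -0.0, -0.001], [-0.0, 1.0, 0.0], [0.001, 0.0, -1.0]]
contact_force: [0.3, 0.2, -1.9]
finger_gap: 0.499
gripper_force: 31.1
```

Request:
move_arm(
  turn=[
    [0,0,0],
    [0,0,0],
    [0,0,0],
    [0,0,0],
    [0,0,0],
  ],
  offset=[
    [0,0,0.1],
    [0,0,0.1],
    [0,0,0.1],
    [0,0,0.05],
    [0,0,0],
  ],
  grip=[3.5,3.5,3.5,3.5,3.5],
)

```text
time: 21.85
tool_pos: [0.4867, -0.1701, 0.0873]
tool_rot: [[-1.0, -0.0, -0.0], [-0.0, 1.0, 0.0], [0.0, 0.0, -1.0]]
contact_force: [0.8, 0.3, -1.4]
finger_gap: 0.499
gripper_force: 31.1
```

Release (drop under 1 mm), rise above the top, close.

Request:
move_arm(
  turn=[
    [0,0,0],
    [0,0,0],
    [0,0,0],
    [0,0,0],
    [0,0,0],
  ],
  offset=[
    [0,0,0.05],
    [0,0,0],
    [0,0,0],
    [0,0,0],
    [0,0,0],
  ],
  grip=[3.5,3.5,4.8,5.8,6.2],
)

```text
time: 22.35
tool_pos: [0.4869, -0.1702, 0.087]
tool_rot: [[-1.0, -0.0, 0.0], [-0.0, 1.0, -0.0], [-0.0, -0.0, -1.0]]
contact_force: [-0.7, -0.2, -0.3]
finger_gap: 0.727
gripper_force: 0.0
```

Request:
move_arm(
  turn=[
    [0,0,0],
    [0,0,0],
    [0,0,0],
    [0,0,0],
    [0,0,0],
  ],
  offset=[
    [0,0,0],
    [0,0,-1],
    [0,0,-1.5],
    [0,0,-1.5],
    [0,0,-0.8],
  ],
  grip=[6.2,6.2,6.2,6.2,6.2],
)

```text
time: 22.85
tool_pos: [0.4876, -0.1706, 0.137]
tool_rot: [[-1.0, -0.0, 0.002], [-0.0, 1.0, -0.002], [-0.002, -0.002, -1.0]]
contact_force: [1.0, -0.8, -0.9]
finger_gap: 0.725
gripper_force: 0.0
```

Request:
move_arm(
  turn=[
    [0,0,0],
    [0,0,0],
    [0,0,0],
    [0,0,0],
    [0,0,0],
  ],
  offset=[
    [0,0,0],
    [0,0,0],
    [0,0,0],
    [0,0,0],
    [0,0,0],
  ],
  grip=[0,0,0,0,0],
)

```text
time: 23.35
tool_pos: [0.4865, -0.1699, 0.1343]
tool_rot: [[-1.0, -0.0, -0.001], [-0.0, 1.0, 0.001], [0.001, 0.001, -1.0]]
contact_force: [0.3, 0.0, 0.8]
finger_gap: 0.0
gripper_force: 0.0
```

Run:
```python
from h import *
print(get_obs()["tool_pos"],get_obs()["finger_gap"])
p=grab_frame("side");cv2.imwrite("pics/ins.png",cv2.resize(p["frame"][115:200,230:320],(720,600),interpolation=2))
```

```text
[ 0.4865144  -0.16992448  0.1343113 ] 0.0002524376783426404
```

View pics/ins.png

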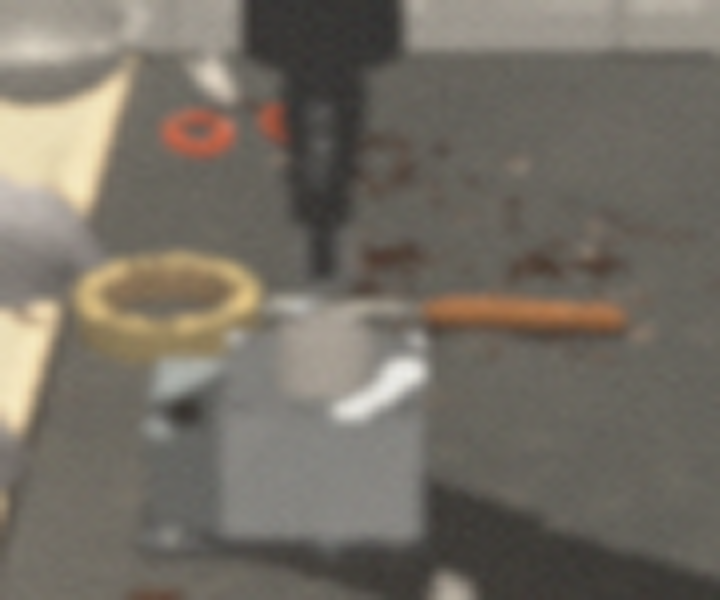

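The fresh cartridge stands upright on the lifter, looking the same as the popped view (crop (322,355)). Pressing it down.

Request:
move_arm(
  turn=[
    [0,0,0],
    [0,0,0],
    [0,0,0],
    [0,0,0],
    [0,0,0],
  ],
  offset=[
    [0,0,0.5],
    [0,0,0.6],
    [0,0,0.3],
    [0,0,0.2],
    [0,0,0.2],
  ],
  grip=[0,0,0,0,0],
)

```text
time: 23.9
tool_pos: [0.4868, -0.1701, 0.1168]
tool_rot: [[-1.0, -0.0, -0.0], [-0.0, 1.0, 0.0], [0.0, 0.0, -1.0]]
contact_force: [-1.1, 0.1, 2.6]
finger_gap: 0.002
gripper_force: 1.5
```

Request:
move_arm(
  turn=[
    [0,0,0],
    [0,0,0],
    [0,0,0],
    [0,0,0],
    [0,0,0],
  ],
  offset=[
    [0,0,0.2],
    [0,0,0.3],
    [0,0,0.3],
    [0,0,0.3],
    [0,0,0.3],
  ],
  grip=[0,0,0,0,0],
)

```text
time: 24.4
tool_pos: [0.4869, -0.1702, 0.1029]
tool_rot: [[-1.0, -0.0, 0.0], [-0.0, 1.0, -0.0], [-0.0, -0.0, -1.0]]
contact_force: [-1.7, 1.0, 6.1]
finger_gap: -0.001
gripper_force: 2.8
```

Request:
move_arm(
  turn=[
    [0,0,0],
    [0,0,0],
    [0,0,0],
    [0,0,0],
    [0,0,0],
  ],
  offset=[
    [0,0,0.3],
    [0,0,0.3],
    [0,0,0.3],
    [0,0,0.2],
    [0,0,0.1],
  ],
  grip=[0,0,0,0,0],
)

```text
time: 24.9
tool_pos: [0.4869, -0.1701, 0.0909]
tool_rot: [[-1.0, -0.0, 0.0], [-0.0, 1.0, -0.0], [-0.0, -0.0, -1.0]]
contact_force: [-1.6, 1.1, 4.9]
finger_gap: 0.003
gripper_force: 2.8
```

Request:
move_arm(
  turn=[
    [0,0,0],
    [0,0,0],
    [0,0,0],
    [0,0,0],
    [0,0,0],
  ],
  offset=[
    [0,0,0.2],
    [0,0,0.2],
    [0,0,0.15],
    [0,0,0.1],
    [0,0,0.05],
  ],
  grip=[0,0,0,0,0],
)

```text
time: 25.4
tool_pos: [0.487, -0.1702, 0.084]
tool_rot: [[-1.0, -0.0, 0.0], [-0.0, 1.0, -0.0], [-0.0, -0.0, -1.0]]
contact_force: [-2.4, 1.0, 5.6]
finger_gap: 0.002
gripper_force: 3.1
```

Request:
move_arm(
  turn=[
    [0,0,0],
    [0,0,0],
    [0,0,0],
  ],
  offset=[
    [0,0,0.05],
    [0,0,0.05],
    [0,0,0],
  ],
  grip=[0,0,0],
)

```text
time: 25.7
tool_pos: [0.487, -0.1702, 0.0831]
tool_rot: [[-1.0, -0.0, 0.0], [-0.0, 1.0, -0.0], [-0.0, -0.0, -1.0]]
contact_force: [-1.5, 1.5, 5.3]
finger_gap: -0.001
gripper_force: 3.1
```

Request:
move_arm(
  turn=[
    [0,0,0],
    [0,0,0],
  ],
  offset=[
    [0,0,0.05],
    [0,0,0],
  ],
  grip=[0,0],
)

```text
time: 25.9
tool_pos: [0.487, -0.1702, 0.0827]
tool_rot: [[-1.0, -0.0, 0.0], [-0.0, 1.0, -0.0], [-0.0, -0.0, -1.0]]
contact_force: [-2.1, 0.8, 6.7]
finger_gap: 0.0
gripper_force: 3.5
```

Request:
move_arm(
  turn=[
    [0,0,0],
    [0,0,0],
    [0,0,0],
    [0,0,0],
  ],
  offset=[
    [0,0,0.05],
    [0,0,0.05],
    [0,0,0.04],
    [0,0,0],
  ],
  grip=[0,0,0,0],
)

```text
time: 26.3
tool_pos: [0.4873, -0.1704, 0.0819]
tool_rot: [[-1.0, -0.0, 0.001], [-0.0, 1.0, -0.001], [-0.001, -0.001, -1.0]]
contact_force: [-2.5, 1.4, 10.6]
finger_gap: -0.004
gripper_force: 5.1
```

Request:
move_arm(
  turn=[
    [0,0,0],
    [0,0,0],
    [0,0,0],
    [0,0,0],
    [0,0,0],
  ],
  offset=[
    [0,0,-0.2],
    [0,0,-0.4],
    [0,0,-0.4],
    [0,0,-0.3],
    [0,0,0],
  ],
  grip=[0,0,0,0,0],
)

```text
time: 26.8
tool_pos: [0.487, -0.1703, 0.0942]
tool_rot: [[-1.0, -0.0, 0.001], [-0.0, 1.0, -0.001], [-0.001, -0.001, -1.0]]
contact_force: [-0.2, -0.1, 3.0]
finger_gap: -0.003
gripper_force: 1.8
```

Request:
move_arm(
  turn=[
    [0,0,0],
    [0,0,0],
    [0,0,0],
    [0,0,0],
    [0,0,0],
  ],
  offset=[
    [0,0,-0.4],
    [0,0,-0.4],
    [0,0,0],
    [0,0,0],
    [0,0,0],
  ],
  grip=[0,0,0,0,0],
)

```text
time: 27.3
tool_pos: [0.4867, -0.17, 0.1017]
tool_rot: [[-1.0, -0.0, -0.0], [-0.0, 1.0, 0.0], [0.0, 0.0, -1.0]]
contact_force: [0.8, -0.1, -0.4]
finger_gap: 0.001
gripper_force: 0.0
```

No force at 0.1017, so the catch holds. Retreat and check.

Request:
move_arm(
  turn=[
    [0,0,0],
    [0,0,0],
    [0,0,0],
    [0,0,0],
    [0,0,0],
  ],
  offset=[
    [0,0,-2],
    [0,0,-4],
    [0,2,-4],
    [0,4,0],
    [0,4,0],
  ],
  grip=[0,0,0,0,0],
)

```text
time: 27.8
tool_pos: [0.4876, -0.0697, 0.2038]
tool_rot: [[-1.0, 0.002, 0.003], [0.002, 1.0, -0.001], [-0.003, -0.001, -1.0]]
contact_force: [-0.3, 1.2, -0.3]
finger_gap: 0.001
gripper_force: 0.0
```

Request:
move_arm(
  turn=[
    [0,0,0],
    [0,0,0],
    [0,0,0],
    [0,0,0],
    [0,0,0],
  ],
  offset=[
    [0,4,0],
    [0,3,0],
    [0,1,0],
    [0,0,0],
    [0,0,0],
  ],
  grip=[0,0,0,0,0],
)

```text
time: 28.3
tool_pos: [0.4869, 0.0092, 0.2019]
tool_rot: [[-1.0, 0.0, -0.0], [0.0, 1.0, -0.0], [0.0, -0.0, -1.0]]
contact_force: [-0.2, -0.3, -0.6]
finger_gap: -0.001
gripper_force: 0.0
```

Run:
```python
from h import *
print(get_obs()["tool_pos"])
for n in("side","top"):
    p=grab_frame(n)
    d=p["range_z"];v,u=np.mgrid[:384,:512];K=p["K"]
    C=(np.stack([(u-K[0,2])*d/K[0,0],(v-K[1,2])*d/K[1,1],d,np.ones_like(d)],-1)@np.linalg.inv(p["view"]).T)[...,:3]
    for nm,c,z in(("spent",(.508,.172),.04),("dock",(.487,-.17),.0865)):
        m=(np.hypot(C[...,0]-c[0],C[...,1]-c[1])<.03)&(C[...,2]>z)&(C[...,2]<.13)&(d>0);P=C[m]
        if len(P)>10:
            (a,b),R=cv2.minEnclosingCircle((P[:,:2]*1000).astype(np.float32));print(n,nm,len(P),round(a,1),round(b,1),round(R,1),np.percentile(P[:,2],97).round(4))
cv2.imwrite("pics/end.png",cv2.resize(rectify(p,.508,.22,.024,.11,2500),(500,500)))
```

```text
[0.48688889 0.00918129 0.20190444]
side spent 171 505.1 173.1 22.1 0.0687
side dock 38 484.0 -167.5 18.8 0.0968
top spent 158 508.8 173.4 21.8 0.0695
top dock 102 486.8 -166.7 20.8 0.0971
```

View pics/end.png

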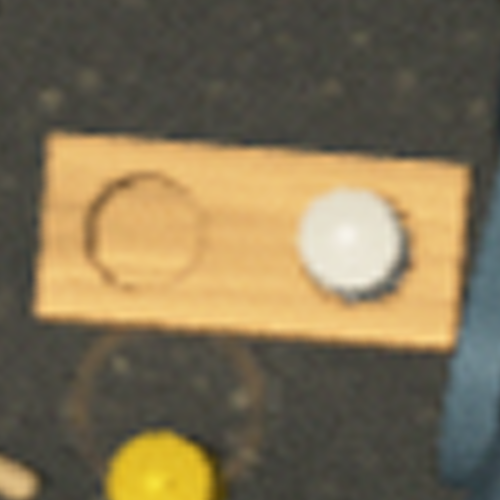

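The spent cartridge is seated upright in well_a (crop (351,241)). The fresh one's top is at the caught height (0.097, against 0.096–0.100 at the start). Handing in.

```bash
python3 -c "
from station import *
print(hand_in())"
```

```text
the job is handed in; nothing more can be done
None
```

The job is handed in with no verdict shown: the fresh cartridge is caught in the dock, pressed to about 11 N on the wrist reading against the 20 N limit, and the spent one stands upright in the caddy's free well.

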